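Unload the static-load stand: weights to their cases, sample to its tray

TASK

The static-load test is over: take the stack on the load stand apart, putting each steel weight down in the black case whose round recess is made for its size, and then the brown sample from under them in the empty pocket of the white tray, beside its untested twin. Everything must sit upright on the floor of its recess; set the weights and the sample down without dropping them or tipping them over, and leave the twin where it is.

Things in the scene. Friction and masses are not known exactly. Their poses are not given: they have to be found in the camera images.
- weight_small_center (a point): Smallest weight, top of the stack. Point: centre, half-way up. Steel weight, 140 g: round body 32 mm across, 26 mm high; knob on top 16 mm across, 16 mm high (its lowest 4 mm a 12 mm neck). Body top 5 mm above the point, knob top 21 above, underside 21 below. A hollow under it (22 mm wide, 18 deep) takes the knob of any weight below: lift straight up over 16 mm. z up
- weight_medium_center (a point): Middle weight, second from the top. Point: centre, half-way up. Steel weight, 270 g: round body 43 mm across, 26 mm high; knob on top 16 mm across, 16 mm high (its lowest 4 mm a 12 mm neck). Body top 5 mm above the point, knob top 21 above, underside 21 below. A hollow under it (22 mm wide, 18 deep) takes the knob of any weight below: lift straight up over 16 mm. z up
- weight_large_center (a point): Largest weight, third from the top, on the sample. Point: centre, half-way up. Steel weight, 430 g: round body 54 mm across, 26 mm high; knob on top 16 mm across, 16 mm high (its lowest 4 mm a 12 mm neck). Body top 5 mm above the point, knob top 21 above, underside 21 below. A hollow under it (22 mm wide, 18 deep) takes the knob of any weight below: lift straight up over 16 mm. z up
- sample_center (a point): Tested sample, bottom of the stack. Point: centre, half-way up. Brown moulded foot cap, rigid, about 70 g, 28 mm high: round flange 66 mm across and 6 mm thick at the bottom, above it a barrel 42 mm across, 22 mm high, flat top. On the load stand's round steel anvil, 30 mm above the bench. The stand's timer box begins 73 mm from the anvil's axis, on the robot's side, top 48 mm above the bench. z up
- case_small_mouth (a point): Case of the small weight. Point: centre of its mouth, at rim level. Fixed open black plastic case, 61 x 61 mm, 26 mm high, with one round recess 41 mm across, 16 mm deep, flat felt-covered floor. With the small weight standing on the recess floor, that weight's centre is 5 mm above this point. z up
- case_medium_mouth (a point): Case of the medium weight. Point: centre of its mouth, at rim level. Fixed open black plastic case, 72 x 72 mm, 26 mm high, with one round recess 52 mm across, 16 mm deep, flat felt-covered floor. With the medium weight standing on the recess floor, that weight's centre is 5 mm above this point. z up
- case_large_mouth (a point): Case of the large weight. Point: centre of its mouth, at rim level. Fixed open black plastic case, 83 x 83 mm, 26 mm high, with one round recess 63 mm across, 16 mm deep, flat felt-covered floor. With the large weight standing on the recess floor, that weight's centre is 5 mm above this point. z up
- tray_pocket (a point): Empty pocket of the white tray. Point: centre of its mouth, at tray-top level. Fixed tray 184 x 96 mm, 20 mm high; two round pockets 88 mm apart, each 76 mm across, 8 mm deep; the other holds the sample's twin. A cap standing in it has its centre 6 mm above the point. x along the tray, away from the filled pocket; y across it; z up
- twin_center (a point): Untested twin, loose in the tray's other pocket, to be left alone. Point: centre, half-way up. Brown moulded foot cap, rigid, about 70 g, 28 mm high: round flange 66 mm across and 6 mm thick at the bottom, above it a barrel 42 mm across, 22 mm high, flat top. z up
Things that resemble listed ones, but are neither listed nor needed, are in the scene too. What is shaped like the part that bears twin_center but pink or yellow is not meant. What is shaped like the part that bears weight_small_center but red is not meant.

How it is judged (in metres and radians):
At the end, for the whole second after the job is handed in: Each weight stands upright and still on the floor of its own case's recess and the sample in the tray's empty pocket: within 8 mm of the recess axis, 4 mm of seated height, 0.1 rad of upright. The twin is upright, within 15 mm of its start (horizontal distance between weight_small_center and case_small_mouth below 0.008 m and z of weight_small_center in the frame of case_small_mouth between 0.001 and 0.009 m and angle between each of weight_small_center, weight_medium_center, weight_large_center, sample_center, twin_center's own z axis and vertical below 0.1 rad and linear speed of each of weight_small, weight_medium, weight_large, sample below 0.02 m/s and angular speed of each of weight_small, weight_medium, weight_large, sample below 0.2 rad/s and horizontal distance between weight_medium_center and case_medium_mouth below 0.008 m and z of weight_medium_center in the frame of case_medium_mouth between 0.001 and 0.009 m and horizontal distance between weight_large_center and case_large_mouth below 0.008 m and z of weight_large_center in the frame of case_large_mouth between 0.001 and 0.009 m and horizontal distance between sample_center and tray_pocket below 0.008 m and z of sample_center in the frame of tray_pocket between 0.002 and 0.01 m and distance of twin_center from where it was at the start of the episode below 0.015 m); the robot touches nothing.
It fails at once if a weight or the sample is tipped over (more than 0.6 rad) (angle between any of weight_small_center, weight_medium_center, weight_large_center, sample_center's own z axis and vertical above 0.6 rad).
It fails at once if a weight or the sample is dropped: it falls free of the gripper faster than 0.6 m/s (a fall of about 18 mm) ((linear speed of weight_small above 0.6 m/s and contact force between weight_small and the fingers below 0.1 N) or (linear speed of weight_medium above 0.6 m/s and contact force between weight_medium and the fingers below 0.1 N) or (linear speed of weight_large above 0.6 m/s and contact force between weight_large and the fingers below 0.1 N) or (linear speed of sample above 0.6 m/s and contact force between sample and the fingers below 0.1 N)).
It fails at once if the twin in the tray is knocked out of place (moved more than 20 mm) (distance of twin_center from where it was at the start of the episode above 0.02 m).
It also fails if it takes over 125 s, if anything falls off the work surface, if the arm or the gripper's body presses on something with over 40 N, if the wrist force passes 120 N, or if a joint passes its speed limit or range.

ROBOT

A 6-joint arm with a two-finger parallel gripper is mounted at the origin on the work surface. World frame = base frame: x ahead of the robot, y to its left, z up, the work surface at z = 0. Lengths are in mm, angles in rad, forces in N, time in s.
With the tool pointing down it reaches from about 350 to 875 mm from the base axis. Payload 4.2 kg.
Tool frame: the origin (TCP) lies on the mounting face of the last link; the fingertips stand 173 mm ahead of it and the grasp point (between the pads) lies 155 mm ahead of it; z points along the fingers, y is the direction in which the jaws open and shut (so a half turn about z gives the same grasp; the last joint's range is limited). The gripper opens to 85 mm and grips with 20 to 120 N. Pads are 22 mm wide; open, the fingers measure 114 mm over their backs; the gripper's body (76 mm by 85 mm) begins 54 mm behind the grasp point. The pads swing forward as they close: fully open they stand 13 mm farther back than shut.
Start: joints at [-1, 0.385, 0.008, 0, -1.194, -0.259], TCP at [191.748, -594.838, 404.712] pointing down, gripper open.
Joint ranges: [-3.14, 3.14], [-1.21, 2.06], [-1.07, 1.41], [-3.16, 2.05], [-2.99, -0.16], [-3.1, 3.1]. Speed limits (rad/s): [2.79, 2.79, 3.14, 3.14, 3.14, 3.14].

INTERFACE

Orientations are given as a unit quaternion [x, y, z, w].
In Python, from bench import arm gives the robot as it stands.
- The arm moves only by the shell command python3 -m jog 'ROWS' [OPENING]. ROWS is JSON, a list that holds one entry, the list of rows, each a list of 4 numbers: the shift along the tool's x, y, z in mm, then the turn about the tool's z in degrees. In form: [[[x, y, z, spin], ...]]. A call has exactly 5 rows; each row is the pose to reach, as a shift and turn from the pose measured when the call began, along the tool's axes at that moment; what a row does not reach only later rows make up. A row lasts 1/8 s, in which the tool goes at most 62.5 mm and 10.7 degrees, less where a joint would pass 70% of its speed; a pose out of reach is approached as far as the arm can. A call with a gripper value outside its range is refused whole. OPENING is the finger opening in mm, from 0 to 85.4, set as the call begins (- or left out, the last holds). The fingers move at their own pace and stop on an object; the grip force is fixed at half the most. Time passes only in rows, so rows that repeat a pose let the fingers close, or fill a call up. It gives the time, the measured TCP pose, the force and the opening at its end, in the units of the state.
- arm.read_state(): the state, without advancing time (a new reading comes with each control period).
- arm.get_image(name): name is "scene" or "top" or "wrist"; returns (picture, depth): 384x512x3 uint8, blue, green, red; 384x512 float32, mm along the optical axis (not along the pixel's ray), 0 where there is no reading.
- arm.camera_params(name): a dict with "mtx" (3x3 intrinsics, pixels), "R" (3x3) and "t" (3): a world point X has camera coordinates R X + t. Camera axes: x right, y down, z forward; pixel columns grow to the right and rows downward; lengths in mm; the calibration is good to about 2 mm. A picture is of the moment at which its call begins: read the wrist's pose just before it. camera_params takes no time and is no camera call; for the wrist camera it gives the pose at the moment of the call.
- arm.job_done(): hands the job in, once; it reports no verdict.
The state is a dict: "clock": time; "joints": joint angles; "joint_vel": joint speeds; "joint_efforts": joint torques, N m; "position": TCP position; "ee_rot": TCP orientation; "contact_force": force on the tool from outside, world axes, zero at the start; "wrist_torque": the same for the moment, N m; "gripper_width": finger opening in mm.
Only numpy, scipy, OpenCV 4.12 (cv2) and the standard library are available. Lean on these libraries where they do the work, as an engineer would, in place of code of your own. Each camera call takes 0.05 s, during which the arm holds its last target.

## Working session

There is one attempt and no reset: what is moved stays moved. The work goes in short steps, Python scripts to look and compute and a shell command to move; the robot and the scene stay as the last step left them, time stands still between calls to the robot, and variables do not carry over. Pictures are saved under pics/ and viewed, and the job is handed in when it is done.

```bash
ls; mkdir -p pics; python3 - <<'E'
from bench import arm
import cv2
s=arm.read_state()
for k in s: print(k,s[k])
for n in("scene","top","wrist"):
    p,d=arm.get_image(n); cv2.imwrite(f"pics/{n}0.png",p); c=arm.camera_params(n)
    import numpy as np
    np.savez(f"pics/{n}0.npz",p=p,d=d,mtx=c["mtx"],R=c["R"],t=c["t"])
    print(n,c,(d>0).mean())
E
```

```text
pics
clock 0.0
joints [-1.00040597e+00  3.85595523e-01  6.61913590e-03 -4.88249041e-04
 -1.19400140e+00 -2.58579202e-01]
joint_vel [-6.24803200e-04  8.60175271e-05 -2.83411648e-04 -1.90012823e-04
 -1.19426432e-03 -6.34499530e-04]
joint_efforts [-5.17508142e-04 -3.92292631e+01  1.88399756e+01  4.18610528e+00
 -4.60855590e-03 -3.45145693e-06]
position [ 191.70095912 -594.66626007  403.59661039]
ee_rot [-1.55185681e-01  9.87884691e-01  1.08974676e-03 -2.31568626e-04]
contact_force [-0.01194567 -0.09159352 -0.13712533]
wrist_torque [0.01541366 0.03449297 0.03180209]
gripper_width 85.58257599992767
scene {'mtx': array([[374.49018114,   0.        , 262.0471438 ],
       [  0.        , 374.49018114, 192.70811128],
       [  0.        ,   0.        ,   1.        ]]), 'R': array([[-0.07110016,  0.99733701,  0.01623741],
       [ 0.54178169,  0.05228142, -0.83889168],
       [-0.83750664, -0.0508482 , -0.54405615]]), 't': array([  -1.71422427, -195.99392081, 1358.95771869])} 0.995880126953125
top {'mtx': array([[372.69531661,   0.        , 257.83501535],
       [  0.        , 372.69531661, 196.36209879],
       [  0.        ,   0.        ,   1.        ]]), 'R': array([[ 3.10618949e-04, -9.99877937e-01, -1.56209988e-02],
       [-9.81133070e-01,  2.71533968e-03, -1.93314576e-01],
       [ 1.93333396e-01,  1.53863257e-02, -9.81012466e-01]]), 't': array([ 49.87349785, 566.44408079, 919.42273741])} 0.9961700439453125
wrist {'mtx': array([[319.7876111 ,   0.        , 255.26589021],
       [  0.        , 319.7876111 , 192.65359965],
       [  0.        ,   0.        ,   1.        ]]), 'R': array([[-0.30659036,  0.95183879,  0.00229345],
       [ 0.90456089,  0.29061034,  0.31195388],
       [ 0.2962633 ,  0.09771662, -0.95009448]]), 't': array([625.11564191, -41.59370864, 380.3617756 ])} 0.9959564208984375
```

View pics/scene0.png

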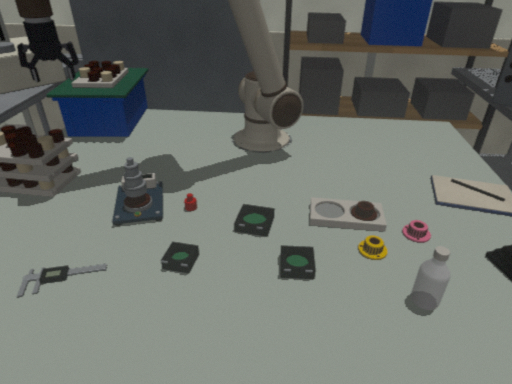

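View pics/top0.png

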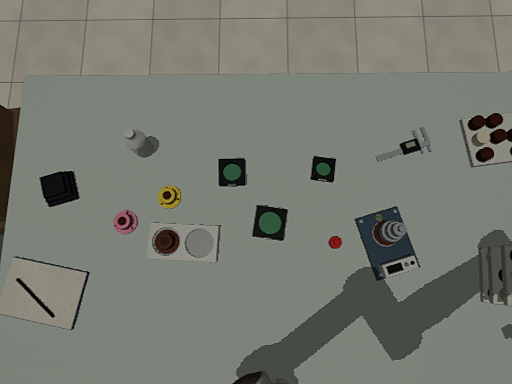

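View pics/wrist0.png

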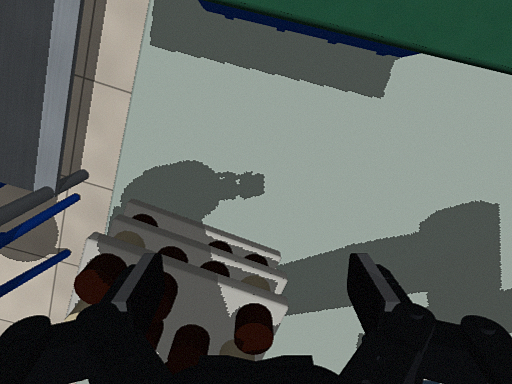

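The scene view shows:
- **Stack:** at (133,185).
- **Cases:** three black ones at (181,257), (255,219) and (297,262).
- **Tray:** at (347,213), with the empty pocket at (329,210) and the twin at (365,211).
- **Lookalikes:** a red weight at (190,202), a yellow cap at (374,246), a pink cap at (417,230), and black stacked trays at the far right.

In the top view:
- **Stack:** at (388,232).
- **Cases:** at (323,169), (232,172) and (270,222).
- **Empty pocket:** at (199,243), with the twin at (166,241).
- **Red weight:** at (335,242).

Next I'll measure.

```bash
cat > h.py <<'E'
import numpy as np, cv2
def load(f):
    z=np.load(f); return {k:z[k] for k in z.files}
def unproj(c):
    h,w=c["d"].shape; u,v=np.meshgrid(np.arange(w),np.arange(h))
    r=np.stack([u,v,np.ones_like(u)],-1)@np.linalg.inv(c["mtx"]).T
    X=r*c["d"][...,None]; return (X-c["t"])@c["R"]
def ray(c,u,v):
    o=-c["R"].T@c["t"]; d=c["R"].T@np.linalg.inv(c["mtx"])@np.array([u,v,1.]); return o,d/np.linalg.norm(d)
def onplane(c,u,v,z):
    o,d=ray(c,u,v); return o+d*(z-o[2])/d[2]
def tri(c1,p1,c2,p2):
    o1,d1=ray(c1,*p1);o2,d2=ray(c2,*p2)
    s=np.linalg.lstsq(np.stack([d1,-d2],1),o2-o1,rcond=None)[0]
    a=o1+d1*s[0];b=o2+d2*s[1]; return (a+b)/2,np.linalg.norm(a-b)
def proj(c,X):
    p=c["mtx"]@(c["R"]@np.asarray(X)+c["t"]); return p[:2]/p[2]
def snap(name,fn):
    from bench import arm
    c=arm.camera_params(name); p,d=arm.get_image(name)
    np.savez(f"pics/{fn}.npz",p=p,d=d,mtx=c["mtx"],R=c["R"],t=c["t"]); cv2.imwrite(f"pics/{fn}.png",p)
    return load(f"pics/{fn}.npz")
def ell(mask,box):
    x0,y0,x1,y1=box; m=np.zeros_like(mask); m[y0:y1,x0:x1]=mask[y0:y1,x0:x1]
    cs,_=cv2.findContours(m,cv2.RETR_EXTERNAL,cv2.CHAIN_APPROX_NONE)
    c=max(cs,key=cv2.contourArea); return cv2.fitEllipse(c),cv2.contourArea(c)
E
python3 - <<'E'
from h import *
T=load("pics/top0.npz");S=load("pics/scene0.npz")
out=[]
boxes={"T":{"small":(305,150,342,188),"med":(212,152,252,192),"large":(248,200,295,245)},
"S":{"small":(160,240,202,275),"med":(276,243,320,282),"large":(232,202,278,238)}}
for nm in("small","med","large"):
    cc=[]
    for k,c in(("T",T),("S",S)):
        hsv=cv2.cvtColor(c["p"],cv2.COLOR_BGR2HSV)
        g=cv2.inRange(hsv,(50,90,25),(95,255,160)); blk=cv2.inRange(hsv,(0,0,0),(180,255,50))
        e,a=ell(g,boxes[k][nm]); 
        eb,ab=ell(cv2.bitwise_or(blk,g),boxes[k][nm])
        cc.append(e[0]); print(nm,k,"green",np.round(e[0],1),np.round(e[1],1),a,"blk area",ab, "mm@z10",np.round(onplane(c,*e[0],10),1))
    X,err=tri(T,cc[0],S,cc[1]); print("  tri floor",np.round(X,1),round(err,1))
P=unproj(T);PS=unproj(S)
for n,(u,v) in dict(floor_s=(323,169),floor_m=(232,172),floor_l=(270,222),pocket=(199,243),twin=(166,238),top=(398,230),table=(120,300),stand=(372,225)).items(): print(n,np.round(P[v,u],1))
z=P[...,2]
a=T["p"][195:290,340:430]; b=S["p"][145:230,100:180]; cv2.imwrite("pics/c1.png",np.hstack([cv2.resize(a,(400,400)),cv2.resize(b,(400,400))]))
a=T["p"][210:275,140:225]; b=S["p"][190:240,300:390]; cv2.imwrite("pics/c2.png",np.hstack([cv2.resize(a,(400,300)),cv2.resize(b,(400,300))]))
E
```

```text
small T green [322.9 168.6] [12.5 14.5] 140.0 blk area 462.5 mm@z10 [ 653.4 -130.6   10. ]
small S green [180.1 255.2] [ 5.9 14.2] 62.5 blk area 663.5 mm@z10 [ 643.2 -132.8   10. ]
  tri floor [ 651.3 -129.7   17.6] 0.5
med T green [231.7 171.6] [16.3 18. ] 229.5 blk area 632.0 mm@z10 [646.  122.7  10. ]
med S green [296.7 260.2] [ 9.9 20. ] 152.5 blk area 858.5 mm@z10 [636.2 122.5  10. ]
  tri floor [644.  122.   17.3] 0.0
large T green [269.6 222.4] [21.9 23.1] 396.5 blk area 893.5 mm@z10 [503.7  18.1  10. ]
large S green [254. 218.] [ 8.6 20.6] 136.5 blk area 802.0 mm@z10 [492.8  16.5  10. ]
  tri floor [502.8  17.8  17.5] 0.9
floor_s [ 651.9 -130.5   11.8]
floor_m [644.1 121.5  12.5]
floor_l [504.7  17.   10.6]
pocket [448.2 207.   13.6]
twin [459.3 288.9  41.4]
top [ 468.4 -276.6  146.3]
table [299.9 412.8   2.7]
stand [ 495.  -254.    20.2]
```

View pics/c1.png

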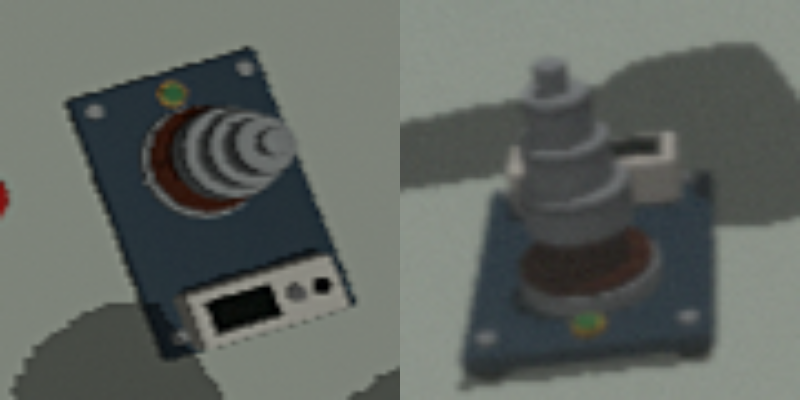

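View pics/c2.png

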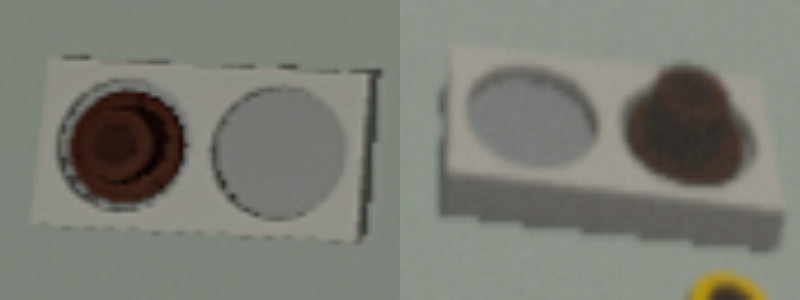

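The close crop in c1 confirms the stack: three grey steel weights, nested in order, on the brown cap and grey anvil. The cream timer box is on the robot's side. Crop c2 shows the tray with the empty pocket on the image left and the brown twin on the right in the scene view. By the green felt the three cases differ in size: (323,169) small, (232,172) medium, (270,222) large.

Next I'll estimate the positions of the stack and the tray.

```bash
python3 - <<'E'
from h import *
T=load("pics/top0.npz");S=load("pics/scene0.npz");W=load("pics/wrist0.npz")
P=unproj(T);PS=unproj(S)
print("wrist cam pos",-W["R"].T@W["t"])
for nm,Q,(x0,y0,x1,y1) in(("T",P,(360,205,425,260)),("S",PS,(110,150,160,215))):
    q=Q[y0:y1,x0:x1].reshape(-1,3); 
    for lo,hi in((145,160),(132,141),(106,115),(80,89)):
        m=(q[:,2]>lo)&(q[:,2]<hi); 
        if m.sum()>3: print(nm,lo,hi,m.sum(),np.round(q[m].min(0),1),np.round(q[m].max(0),1),np.round(np.median(q[m],0),1))
# knob top pixels by tri
print(np.round(tri(T,(400.5,227),S,(130,161)),1) if 0 else "")
for k,c,box in(("T",T,(145,215,222,268)),("S",S,(305,195,345,228))):
    g=c["p"].astype(int); 
    x0,y0,x1,y1=box; np.set_printoptions(linewidth=250)
# side lengths of cases via depth rim band 20-32
for nm,(x0,y0,x1,y1) in dict(small=(300,148,346,192),med=(208,148,256,196),large=(244,196,298,248),tray=(140,215,226,268)).items():
    q=P[y0:y1,x0:x1].reshape(-1,3); 
    m=(q[:,2]>(20 if nm!="tray" else 15)); 
    r=cv2.minAreaRect(q[m][:,:2].astype(np.float32)); print(nm,m.sum(),np.round(r[0],1),np.round(r[1],1),round(r[2],1),np.median(q[m][:,2]))
E
```

```text
wrist cam pos [ 116.59123547 -620.08942507  372.92126706]
T 145 160 43 [ 465.4 -290.9  145.6] [ 479.6 -275.9  155.7] [ 472.2 -282.2  151.9]
T 132 141 101 [ 457.7 -297.2  132. ] [ 486.4 -267.6  140.5] [ 469.7 -278.4  136.2]
T 106 115 84 [ 452.9 -299.4  106.4] [ 494.5 -262.2  113.6] [ 468.7 -271.6  110.6]
T 80 89 112 [ 447.6 -300.5   80.1] [ 499.6 -255.7   89. ] [ 467.7 -267.1   84.2]
S 145 160 37 [ 466.  -290.   145.2] [ 482.2 -276.1  155. ] [ 477.6 -282.3  151.7]
S 132 141 75 [ 460.1 -296.7  132.1] [ 490.4 -268.6  140.7] [ 479.5 -279.1  137. ]
S 106 115 94 [ 456.2 -304.   106.1] [ 497.8 -262.6  114.5] [ 487.2 -276.9  111.4]
S 80 89 115 [ 457.2 -307.4   80. ] [ 503.5 -256.3   89. ] [ 492.2 -273.5   84.9]

small 368 [524.1 -72. ] [ 74.4 353.6] 65.9 25.913374628204007
med 448 [527.7 102.5] [319.4  79.5] 10.6 26.258240057881025
large 581 [462.4  25.9] [ 82.7 169.4] 81.5 26.247506961296544
tray 1790 [444.6 186.9] [317.  102.8] 84.4 20.088128456599172
```

Heights from both views agree: knob top 152, body tops 136/111/84.5, case rims 26 and tray 20 mm. The stack axis is near (473,-283). I'll move the wrist camera over it and square the tool to the world axes.

```bash
python3 -m jog '[[[-52,30,0,4],[-104,60,0,8],[-155,90,0,12],[-207,120,0,16],[-259,150,0,18]]]' 85; python3 - <<'E'
from bench import arm
print(arm.read_state()["position"],arm.read_state()["ee_rot"])
E
```

```text
clock: 0.78
position: [393.2, -370.9, 404.0]
ee_rot: [0.002, 1.0, 0.001, -0.0]
contact_force: [0.4, -0.4, 0.0]
gripper_width: 85.2
[ 393.16296105 -370.87390276  403.99392513] [ 1.97961887e-03  9.99997633e-01  8.30993747e-04 -3.53270675e-04]
```

```bash
python3 -m jog '[[[-27,29,0,0],[-53,59,0,0],[-80,88,0,0],[-80,88,0,0],[-80,88,0,0]]]'; python3 - <<'E'
from h import *
c=snap("wrist","w1")
from bench import arm
print(arm.read_state()["position"],arm.read_state()["ee_rot"])
P=unproj(c)
hsv=cv2.cvtColor(c["p"],cv2.COLOR_BGR2HSV)
q=P.reshape(-1,3)
for lo,hi in((148,157),(133,140),(107,114),(81,88)):
    m=(q[:,2]>lo)&(q[:,2]<hi)&(np.hypot(q[:,0]-473,q[:,1]+283)<60)
    s=q[m]; print(m.sum(),np.round(s.min(0),1),np.round(s.max(0),1),np.round(np.median(s,0),1))
E
```

```text
clock: 1.4
position: [473.3, -283.2, 403.8]
ee_rot: [0.002, 1.0, 0.001, -0.001]
contact_force: [-0.2, -0.4, 0.6]
gripper_width: 85.0
[ 473.07589268 -283.5365964   403.85726353] [ 2.25078998e-03  9.99996803e-01  9.23204580e-04 -6.89806457e-04]
348 [ 465.2 -292.5  148.3] [ 480.6 -277.   153.6] [ 472.4 -285.1  151.6]
805 [ 457.3 -300.1  133.1] [ 488.4 -269.4  137.5] [ 468.3 -285.1  135.7]
540 [ 452.4 -306.   107.1] [ 486.5 -264.5  113.9] [ 461.5 -285.2  109.6]
574 [ 447.4 -311.    81.1] [ 488.3 -258.    88. ] [ 457.9 -282.5   83.6]
```

View pics/w1.png

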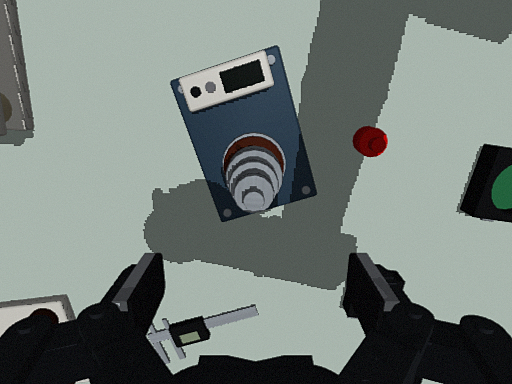

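The wrist view shows the stack at (254,190), with the timer box at the image top (robot side) and the red lookalike at (370,141). Knob and body put the axis at (473,-284.7). I'll descend onto the small weight's body, with the tips about 19 mm above its base so they stay clear of the recess later.

```bash
python3 -m jog '[[[0,-1.2,30,0],[0,-1.2,60,0],[0,-1.2,90,0],[0,-1.2,102,0],[0,-1.2,102,0]]]' 60; python3 - <<'E'
from h import *
c=snap("wrist","w2")
from bench import arm
print(arm.read_state()["position"],arm.read_state()["contact_force"])
E
```

```text
clock: 2.08
position: [472.6, -285.1, 301.6]
ee_rot: [0.003, 1.0, 0.001, -0.001]
contact_force: [-0.7, -0.4, 0.2]
gripper_width: 60.2
[ 472.99822458 -285.11273581  302.51771175] [-0.26067972  0.23217589 -0.26945864]
```

View pics/w2.png

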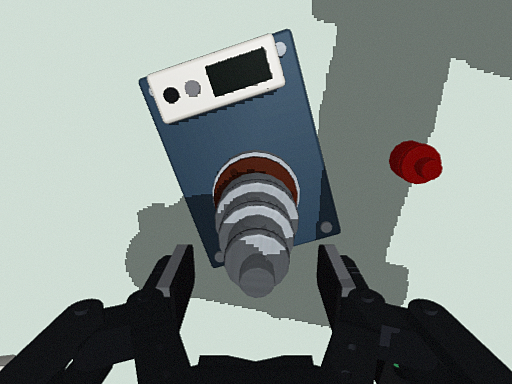

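The small weight at (258,270) sits centrally between the pads at (183,270) and (325,270), so I'll close.

```bash
python3 -m jog '[[[0,0,0,0],[0,0,0,0],[0,0,0,0],[0,0,0,0],[0,0,0,0]]]' 10; python3 - <<'E'
from h import *
c=snap("wrist","w3")
cv2.imwrite("pics/w3c.png",cv2.resize(c["p"][180:384,130:390],(780,612))[:600])
E
```

```text
clock: 2.75
position: [473.5, -285.1, 304.3]
ee_rot: [0.002, 1.0, -0.0, 0.001]
contact_force: [0.2, 1.4, 5.8]
gripper_width: 27.8
```

View pics/w3c.png

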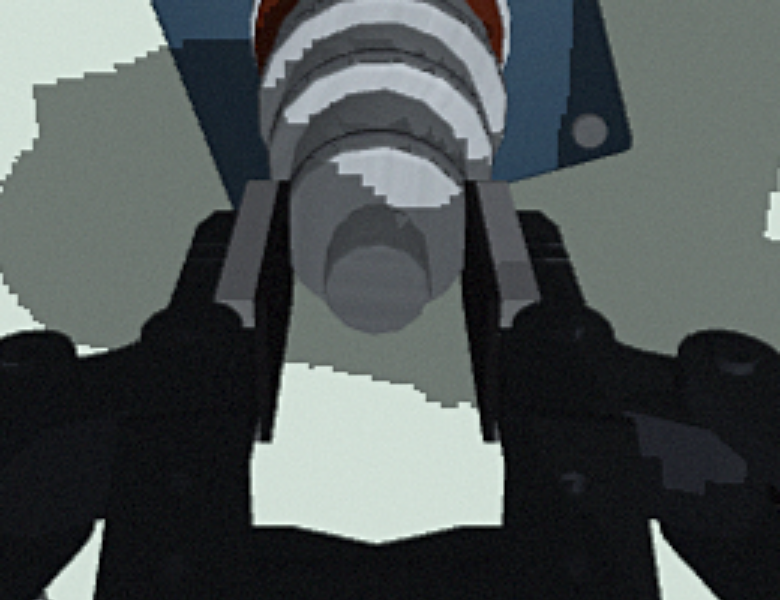

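```bash
python3 -m jog '[[[0,0,0,0],[0,0,0,0],[0,0,-1,0],[0,0,-2,0],[0,0,-4,0]]]' ; python3 - <<'E'
from h import *
c=snap("wrist","w4")
P=unproj(c);q=P[150:330,180:340].reshape(-1,3)
for lo,hi in((145,170),):
    m=(q[:,2]>lo)&(q[:,2]<hi)&(np.hypot(q[:,0]-473,q[:,1]+285)<12)
    s=q[m]; print(m.sum(),np.round(s.min(0),1),np.round(s.max(0),1),np.round(np.median(s,0),1))
cv2.imwrite("pics/w4c.png",cv2.resize(c["p"][180:384,130:390],(780,600)))
from bench import arm
print(arm.read_state()["position"],arm.read_state()["contact_force"],arm.read_state()["gripper_width"])
E
```

```text
clock: 3.42
position: [473.3, -285.1, 308.0]
ee_rot: [0.002, 1.0, 0.0, 0.001]
contact_force: [-0.2, -0.8, -1.1]
gripper_width: 28.3
1189 [ 464.6 -293.7  145.1] [ 481.  -277.9  157.4] [ 470.3 -286.   155. ]
[ 473.48865197 -285.18851902  308.4247016 ] [ 0.01729804  0.0776721  -0.3746321 ] 28.084612446249924
```

View pics/w4c.png

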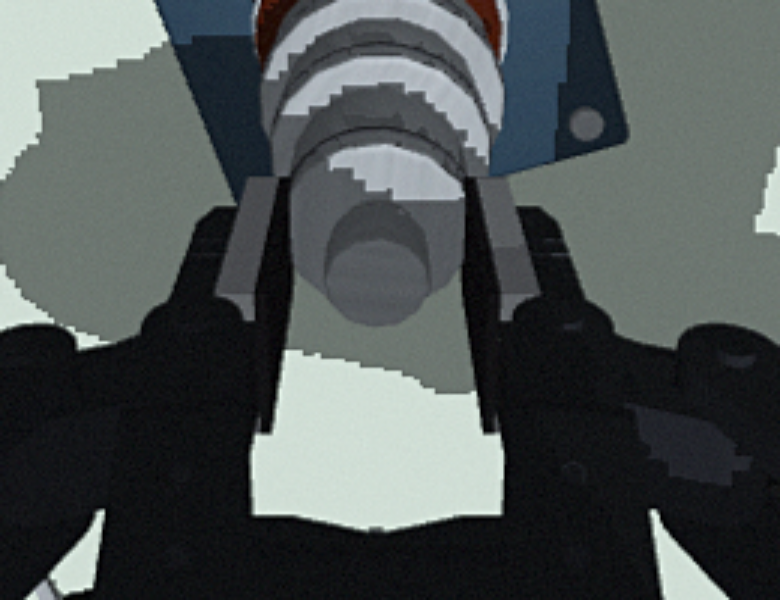

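The knob top rose from 152 to 156 mm with the jaws, so the weight is held. Next I'll lift straight up.

```bash
python3 -m jog '[[[0,0,-6,0],[0,0,-15,0],[0,0,-27,0],[0,0,-40,0],[0,0,-50,0]]]'; python3 -m jog '[[[-30,25,-10,0],[-60,50,-20,0],[-95,80,-20,0],[-125,105,-20,0],[-125,105,-20,0]]]'; python3 - <<'E'
from h import *
from bench import arm
c=snap("wrist","w5"); print(arm.read_state()["position"],arm.read_state()["gripper_width"])
E
```

```text
clock: 4.1
position: [473.5, -285.2, 359.8]
ee_rot: [0.002, 1.0, -0.0, 0.002]
contact_force: [0.2, -0.5, -1.6]
gripper_width: 28.5
clock: 4.72
position: [600.5, -178.9, 380.0]
ee_rot: [0.001, 1.0, -0.0, 0.002]
contact_force: [-0.8, -0.7, -1.3]
gripper_width: 27.8
[ 599.38352781 -179.85160512  379.96430847] 28.362600648245806
```

View pics/w5.png

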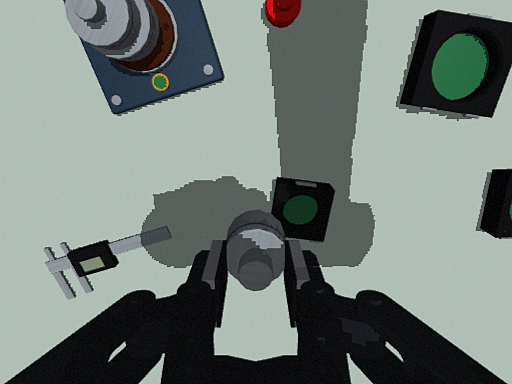

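The wrist view shows the small weight held upright at (257,245) and its case at (300,210), with the large case at (460,65). I'll measure both cases from this view.

```bash
cat >> h.py <<'E'
def green(c,x,y,r=60,zc=10):
    P=unproj(c); hsv=cv2.cvtColor(c["p"],cv2.COLOR_BGR2HSV)
    g=cv2.inRange(hsv,(50,90,25),(95,255,255))>0
    near=np.hypot(P[...,0]-x,P[...,1]-y)<r
    out={}
    q=P[near&g]; 
    out["floor_med"]=np.round(np.median(q,0),1)
    cs,_=cv2.findContours((near&g).astype(np.uint8),cv2.RETR_EXTERNAL,cv2.CHAIN_APPROX_NONE); k=max(cs,key=cv2.contourArea); e=cv2.fitEllipse(k)
    out["floor_ell_on10"]=np.round(onplane(c,*e[0],10),1)
    rim=near&(P[...,2]>21)&(P[...,2]<31)
    out["rim_rect"]=cv2.minAreaRect(P[rim][:,:2].astype(np.float32)); out["rim_z"]=np.median(P[rim][:,2])
    return out
E
python3 - <<'E'
from h import *
c=load("pics/w5.npz"); 
for n,x,y,r in(("small",652,-130,45),("large",504,17,62)):
    print(n,green(c,x,y,r))
T=load("pics/top0.npz")
for n,x,y,r in(("small",652,-130,45),("med",645,122,53),("large",504,17,62)):
    print(n,green(T,x,y,r))
E
```

```text
small {'floor_med': array([ 653.9, -128.8,   10.1]), 'floor_ell_on10': array([ 654., -129.,   10.]), 'rim_rect': ((652.0098876953125, -129.50515747070312), (61.46335220336914, 67.11347198486328), 82.33617401123047), 'rim_z': np.float64(25.607642272568846)}
large {'floor_med': array([502.7,  21.4,  10.2]), 'floor_ell_on10': array([502.6,  21.6,  10. ]), 'rim_rect': ((503.5535888671875, 18.864429473876953), (85.021728515625, 88.89356994628906), 81.42521667480469), 'rim_z': np.float64(25.69357602967928)}
small {'floor_med': array([ 652.4, -130.5,   10.8]), 'floor_ell_on10': array([ 653.3, -130.7,   10. ]), 'rim_rect': ((649.9948120117188, -128.21099853515625), (61.07228088378906, 65.68148803710938), 82.47515869140625), 'rim_z': np.float64(25.88952554757721)}
med {'floor_med': array([645., 122.,  11.]), 'floor_ell_on10': array([646. , 122.7,  10. ]), 'rim_rect': ((642.3582763671875, 123.2741928100586), (77.72344207763672, 71.73403930664062), 0.4661417305469513), 'rim_z': np.float64(26.25090538932754)}
large {'floor_med': array([504.2,  17.2,  10.6]), 'floor_ell_on10': array([503.8,  18.1,  10. ]), 'rim_rect': ((502.30145263671875, 19.931129455566406), (82.7536849975586, 88.6309814453125), 81.43145751953125), 'rim_z': np.float64(26.139722564669526)}
```

Correcting the felt ellipses for wall occlusion puts the small case at (651,-129.8), and the wrist and top views agree to about 1 mm. Next I'll hover above it.

```bash
python3 -m jog '[[[-30,30,40,0],[-52,50,80,0],[-52,50,115,0],[-52,50,140,0],[-52,50,140,0]]]'; python3 - <<'E'
from h import *
from bench import arm
c=snap("wrist","w6"); print(arm.read_state()["position"],arm.read_state()["gripper_width"],arm.read_state()["contact_force"])
P=unproj(c);q=P.reshape(-1,3);o=np.hypot(q[:,0]-652,q[:,1]+130)<12
m=o&(q[:,2]>60);print(np.round(q[m].min(0),1),np.round(q[m].max(0),1),np.median(q[m],0))
E
```

```text
clock: 5.4
position: [650.5, -130.9, 238.0]
ee_rot: [0.002, 1.0, -0.0, -0.002]
contact_force: [-0.0, -0.9, -1.2]
gripper_width: 28.3
[ 651.3933684  -130.87913191  240.01704596] 28.072397051232066 [-0.61760812  0.50790534 -0.28592934]
[ 640.  -141.7   67.8] [ 661.3 -118.2  146.9] [ 644.34475171 -130.20845047   84.92615561]
```

View pics/w6.png

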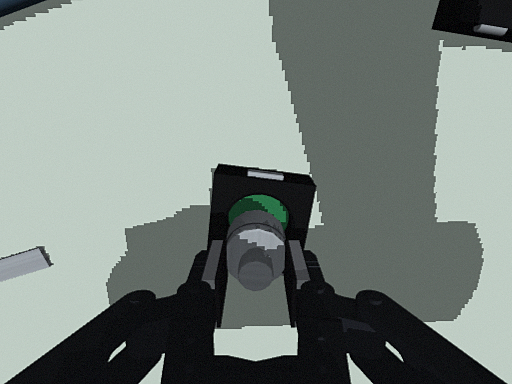

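The weight at (257,250) lines up with the felt at (259,213) and the case edges. I'll lower it into the recess.

```bash
python3 -m jog '[[[0,1,8,0],[0,1,16,0],[0,1,24,0],[0,1,28,0],[0,1,30,0]]]'; python3 -m jog '[[[0,0,1,0],[0,0,2,0],[0,0,3,0],[0,0,4,0],[0,0,5,0]]]'; python3 - <<'E'
from h import *
from bench import arm
c=snap("wrist","w7"); print(arm.read_state()["position"],arm.read_state()["gripper_width"],arm.read_state()["contact_force"])
cv2.imwrite("pics/w7c.png",cv2.resize(c["p"][130:340,130:390],(780,600)))
E
```

```text
clock: 6.08
position: [651.4, -129.9, 209.6]
ee_rot: [0.002, 1.0, -0.001, 0.0]
contact_force: [-0.6, 0.2, -1.3]
gripper_width: 28.2
clock: 6.7
position: [651.4, -129.9, 204.6]
ee_rot: [0.002, 1.0, -0.001, 0.0]
contact_force: [0.1, 0.3, -2.1]
gripper_width: 27.9
[ 651.41540783 -129.88589243  204.47929672] 28.03240826948546 [ 0.33082637 -0.74790951 -1.13331948]
```

View pics/w7c.png

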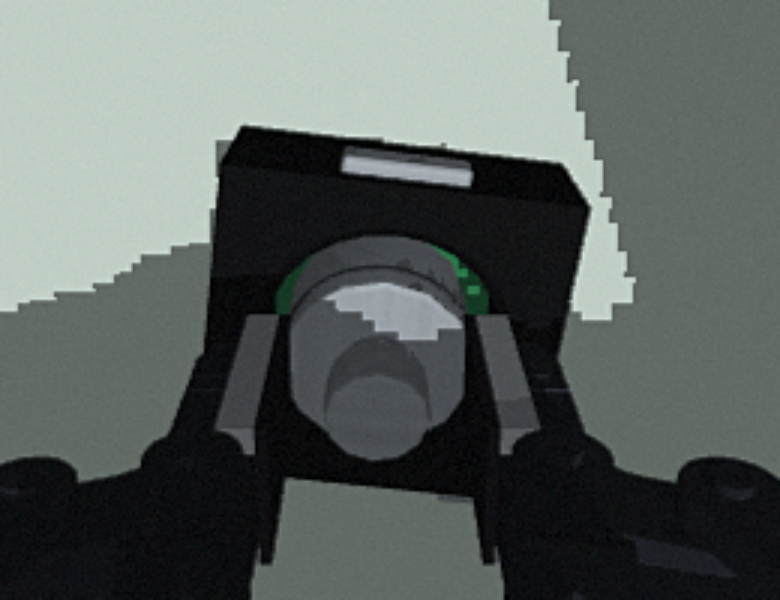

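Inside the recess with green showing evenly both sides at (285,290) and (478,290). No contact yet, so I'll go on in 0.5–1 mm steps.

```bash
python3 -m jog '[[[0,0,0.5,0],[0,0,1,0],[0,0,1.5,0],[0,0,2,0],[0,0,2,0]]]'; python3 -c "
from bench import arm
for i in range(1):
  s=arm.read_state();print(s['position'],s['contact_force'])"
```

```text
clock: 7.38
position: [651.5, -129.8, 204.3]
ee_rot: [0.001, 1.0, -0.001, 0.001]
contact_force: [-2.9, 1.3, 8.2]
gripper_width: 28.6
[ 651.45422116 -129.8180778   204.3179091 ] [-2.85400789  1.25629448  8.1574274 ]
```

Contact came at TCP z 204.4, as predicted for the floor. I'll release and retreat.

```bash
python3 -m jog '[[[0,0,-1,0],[0,0,-1,0],[0,0,-1,0],[0,0,-1,0],[0,0,-1,0]]]' 50; python3 -m jog '[[[0,0,-20,0],[0,0,-50,0],[0,0,-90,0],[0,0,-120,0],[0,0,-120,0]]]' 70; python3 - <<'E'
from h import *
from bench import arm
c=snap("wrist","w8"); print(arm.read_state()["position"])
P=unproj(c);q=P.reshape(-1,3);o=np.hypot(q[:,0]-652,q[:,1]+130)<25
for lo,hi in((48,58),(33,40)):
  m=o&(q[:,2]>lo)&(q[:,2]<hi);print(m.sum(),np.round(q[m].min(0),1),np.round(q[m].max(0),1),np.median(q[m],0))
E
```

```text
clock: 8.0
position: [651.4, -129.9, 205.1]
ee_rot: [0.001, 1.0, -0.001, 0.0]
contact_force: [0.5, 0.2, 0.8]
gripper_width: 50.1
clock: 8.62
position: [651.9, -129.7, 328.5]
ee_rot: [0.001, 1.0, -0.001, 0.004]
contact_force: [0.2, 0.4, -0.5]
gripper_width: 70.1
[ 651.34411708 -129.6114379   326.22028281]
290 [ 643.2 -137.6   48. ] [ 658.6 -123.    53.2] [ 650.18250733 -130.31508903   51.61137225]
692 [ 635.3 -145.7   33. ] [ 666.2 -114.9   37.9] [ 646.73751725 -130.28317205   35.65905265]
```

View pics/w8.png

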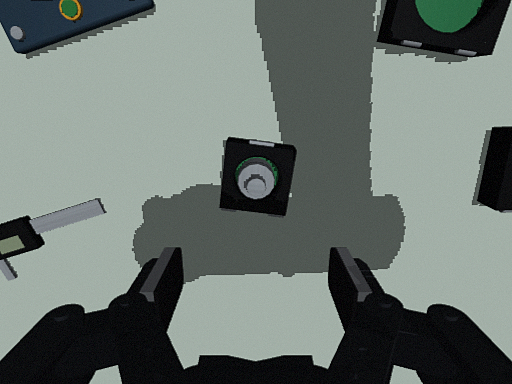

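The small weight is seated: knob top 51.6 mm (52 expected), centre (651,-130.3). Back to the stack for the medium weight.

```bash
python3 -m jog '[[[43,-37,0,0],[87,-75,0,0],[130,-112,0,0],[178,-155,0,0],[178,-155,0,0]]]' 70; python3 - <<'E'
from h import *
from bench import arm
print(arm.read_state()["position"])
c=snap("wrist","w9"); print(arm.read_state()["position"])
P=unproj(c);q=P.reshape(-1,3);o=np.hypot(q[:,0]-473,q[:,1]+285)<35
for lo,hi in((122,131),(107,114),(81,88)):
  m=o&(q[:,2]>lo)&(q[:,2]<hi);print(m.sum(),np.round(q[m].min(0),1),np.round(q[m].max(0),1),np.median(q[m],0))
E
```

```text
clock: 9.3
position: [469.5, -286.0, 324.3]
ee_rot: [0.004, 1.0, 0.0, -0.0]
contact_force: [1.2, -0.7, 0.3]
gripper_width: 70.0
[ 469.48791578 -285.96575865  324.31751678]
[ 470.97858226 -285.29115006  324.59280531]
554 [ 465.8 -292.7  122. ] [ 481.4 -277.4  127.7] [ 472.76032571 -285.05969826  125.62351702]
2609 [ 452.7 -305.9  107. ] [ 494.4 -263.9  113.9] [ 469.04507933 -285.00191118  109.67899609]
1010 [ 447.3 -311.    81. ] [ 483.8 -258.4   87.9] [ 456.97075546 -283.55824204   83.57810243]
```

View pics/w9.png

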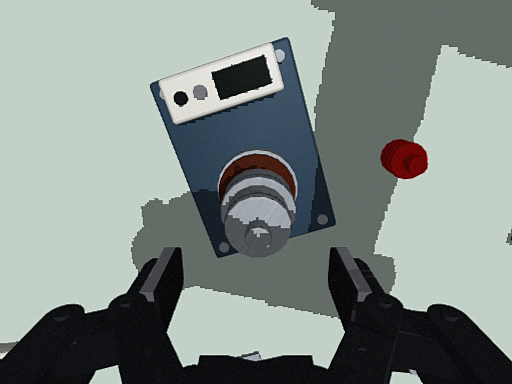

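The stack is unchanged at (473.5,-285); medium knob at (259,235) in the picture. Descend.

```bash
python3 -m jog '[[[-2,0,20,0],[-2,0,38,0],[-2,0,48,0],[-2,0,48,0],[-2,0,48,0]]]' 70; python3 -m jog '[[[0,0,0,0],[0,0,0,0],[0,0,0,0],[0,0,0,0],[0,0,0,0]]]' 20; python3 -m jog '[[[0,0,0,0],[0,0,0,0],[0,0,-1,0],[0,0,-2,0],[0,0,-4,0]]]';  python3 - <<'E'
from h import *
from bench import arm
c=snap("wrist","w10"); print(arm.read_state()["position"])
P=unproj(c);q=P.reshape(-1,3);o=np.hypot(q[:,0]-473,q[:,1]+285)<14
for lo,hi in((122,140),):
  m=o&(q[:,2]>lo)&(q[:,2]<hi);print(m.sum(),np.round(q[m].min(0),1),np.round(q[m].max(0),1),np.median(q[m],0))
E
```

```text
clock: 9.98
position: [473.6, -285.2, 277.0]
ee_rot: [0.003, 1.0, -0.0, 0.001]
contact_force: [-0.6, -0.1, 0.5]
gripper_width: 69.8
clock: 10.6
position: [473.9, -285.0, 278.3]
ee_rot: [0.002, 1.0, -0.001, 0.002]
contact_force: [-0.7, 3.1, 5.7]
gripper_width: 39.1
clock: 11.22
position: [473.6, -285.1, 281.8]
ee_rot: [0.003, 1.0, -0.0, 0.001]
contact_force: [0.8, 0.5, -2.7]
gripper_width: 39.2
[ 473.80108689 -285.07548925  282.2685489 ]
1091 [ 465.  -293.8  122. ] [ 481.1 -277.9  131. ] [ 471.26392832 -285.98511284  128.89832785]
```

View pics/w10.png

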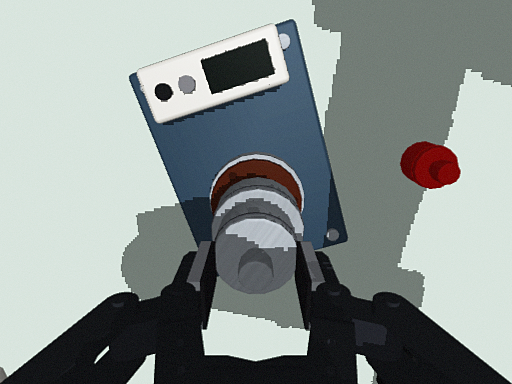

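The medium weight is held: its knob top rose to about 129.5. I'll lift and carry it toward the medium case near (644,122).

```bash
python3 -m jog '[[[0,0,-6,0],[0,0,-15,0],[0,0,-28,0],[0,0,-42,0],[0,0,-55,0]]]'; python3 -m jog '[[[-17,40,-10,0],[-35,82,-10,0],[-55,130,-10,0],[-75,180,-10,0],[-95,225,-10,0]]]'; python3 -m jog '[[[-10,30,0,0],[-20,75,0,0],[-30,105,0,0],[-35,115,0,0],[-35,115,0,0]]]'; python3 - <<'E'
from h import *
from bench import arm
c=snap("wrist","w11"); print(arm.read_state()["position"])
print(-c["R"].T@c["t"])
g=green(c,644,122,53); print(g)
E
```

```text
clock: 11.9
position: [473.6, -285.0, 338.7]
ee_rot: [0.002, 1.0, -0.001, 0.002]
contact_force: [-0.7, 0.0, -2.5]
gripper_width: 38.8
clock: 12.52
position: [570.1, -58.7, 349.7]
ee_rot: [0.002, 1.0, -0.001, 0.003]
contact_force: [1.3, -0.3, -2.8]
gripper_width: 39.0
clock: 13.15
position: [605.7, 56.4, 349.9]
ee_rot: [0.002, 1.0, -0.001, 0.003]
contact_force: [0.8, 0.3, -2.7]
gripper_width: 38.8
[605.44721666  55.67633389 349.83074103]
[526.91907022  55.79215209 318.53968788]
{'floor_med': array([646. , 123.6,  10.1]), 'floor_ell_on10': array([646.1, 123.5,  10. ]), 'rim_rect': ((644.1166381835938, 122.76244354248047), (77.43887329101562, 72.81268310546875), 1.1835302114486694), 'rim_z': np.float64(25.59657905824284)}
```

View pics/w11.png

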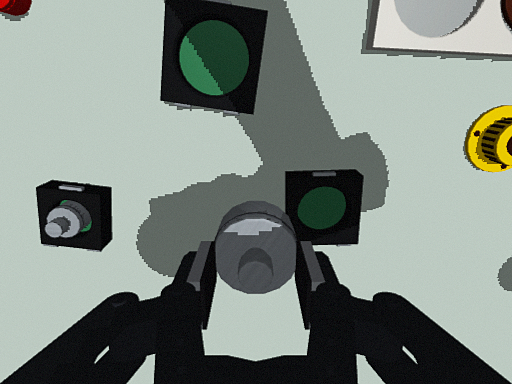

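The medium case is at (323,207) and the held weight is upright at (256,245). Corrected, the case centre is about (643.5,122). Move over and lower.

```bash
python3 -m jog '[[[-20,35,20,0],[-38,66,60,0],[-38,66,95,0],[-38,66,112,0],[-38,66,112,0]]]'; python3 - <<'E'
from h import *
from bench import arm
c=snap("wrist","w12"); print(arm.read_state()["position"],arm.read_state()["contact_force"])
cv2.imwrite("pics/w12c.png",cv2.resize(c["p"][130:340,130:390],(780,600)))
c=load("pics/w11.npz"); print(green(c,503,17,62))
E
```

```text
clock: 13.82
position: [644.0, 120.1, 237.0]
ee_rot: [0.003, 1.0, -0.001, 0.001]
contact_force: [-0.4, 0.3, -2.3]
gripper_width: 38.9
[644.57328651 120.4060507  238.6817949 ] [ 0.61888495  0.42942926 -2.62864666]
{'floor_med': array([502.5,  18.5,  10.1]), 'floor_ell_on10': array([502.6,  18.4,  10. ]), 'rim_rect': ((503.5489807128906, 18.616233825683594), (83.2778091430664, 88.89508819580078), 81.42390441894531), 'rim_z': np.float64(25.678904441097867)}
```

View pics/w12c.png

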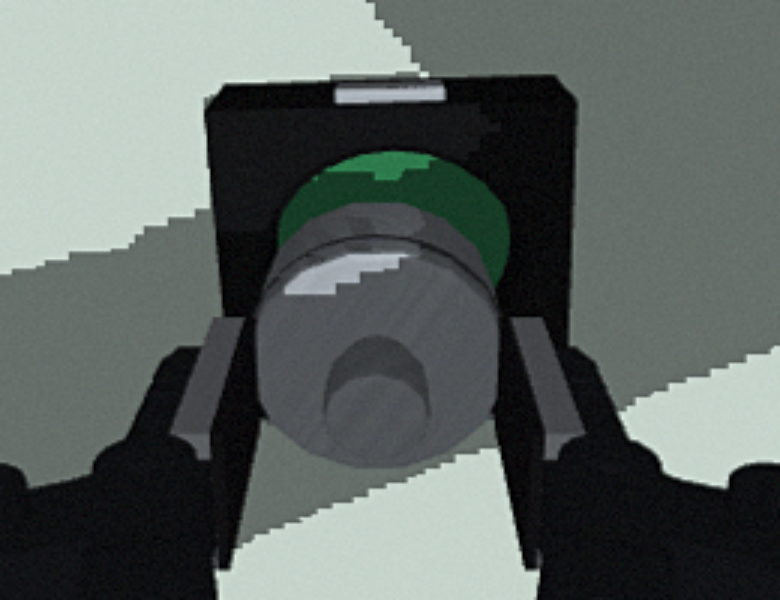

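The felt (393) is about 2 mm to the right of the weight (377), which matches the y reading of 120.4. I'll correct by +2 and lower.

```bash
python3 -m jog '[[[0.5,2,2,0],[0.5,2,8,0],[0.5,2,16,0],[0.5,2,24,0],[0.5,2,29,0]]]'; python3 -m jog '[[[0,0,1,0],[0,0,2,0],[0,0,3,0],[0,0,4,0],[0,0,4,0]]]'; python3 - <<'E'
from h import *
from bench import arm
c=snap("wrist","w13"); print(arm.read_state()["position"],arm.read_state()["contact_force"])
cv2.imwrite("pics/w13c.png",cv2.resize(c["p"][130:340,130:390],(780,600)))
E
```

```text
clock: 14.5
position: [644.0, 122.3, 208.7]
ee_rot: [0.003, 1.0, -0.001, 0.002]
contact_force: [0.1, 0.4, -2.8]
gripper_width: 39.0
clock: 15.12
position: [644.1, 122.3, 204.7]
ee_rot: [0.003, 1.0, -0.001, 0.002]
contact_force: [-0.8, -0.5, -2.9]
gripper_width: 38.9
[644.06092213 122.30191361 204.72309675] [-0.60122255 -0.52764752 -2.8458755 ]
```

View pics/w13c.png

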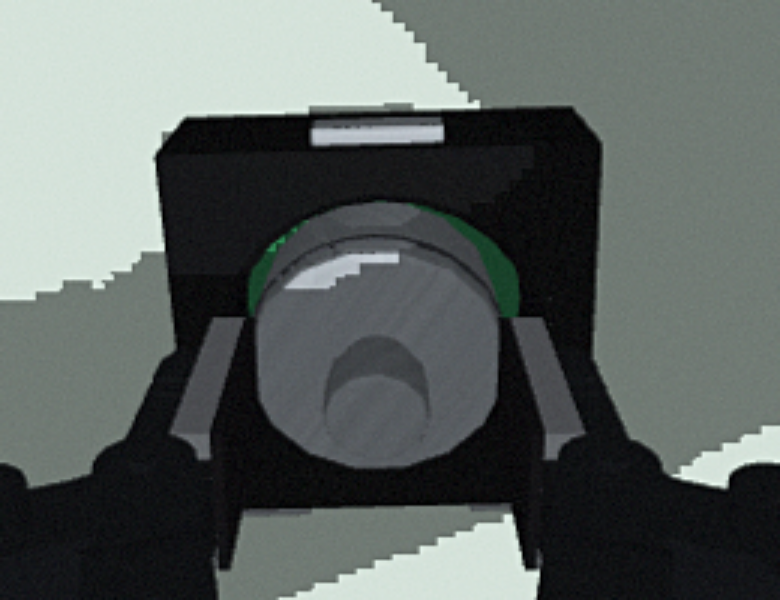

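In the recess, nearly even green on both sides. Final touch down.

```bash
python3 -m jog '[[[0,0.5,0.5,0],[0,0.5,1,0],[0,0.5,1.5,0],[0,0.5,2,0],[0,0.5,2,0]]]'
```

```text
clock: 15.8
position: [644.1, 122.8, 204.3]
ee_rot: [0.003, 1.0, -0.001, 0.002]
contact_force: [-4.2, -0.1, 6.9]
gripper_width: 38.9
```

Contact at 204.3, the same as before. Release and retreat.

```bash
python3 -m jog '[[[0,0,-1,0],[0,0,-1,0],[0,0,-1,0],[0,0,-1,0],[0,0,-1,0]]]' 60; python3 -m jog '[[[0,0,-20,0],[0,0,-50,0],[0,0,-80,0],[0,0,-100,0],[0,0,-100,0]]]' 75; python3 - <<'E'
from h import *
from bench import arm
c=snap("wrist","w14"); print(arm.read_state()["position"])
P=unproj(c);q=P.reshape(-1,3);o=np.hypot(q[:,0]-644,q[:,1]-122)<28
for lo,hi in((48,58),(33,40)):
  m=o&(q[:,2]>lo)&(q[:,2]<hi);print(m.sum(),np.round(q[m].min(0),1),np.round(q[m].max(0),1),np.median(q[m],0))
E
```

```text
clock: 16.42
position: [644.2, 122.8, 205.2]
ee_rot: [0.003, 1.0, -0.001, 0.002]
contact_force: [0.1, 0.6, 0.3]
gripper_width: 59.9
clock: 17.05
position: [644.0, 123.2, 307.1]
ee_rot: [0.002, 1.0, -0.0, 0.004]
contact_force: [0.4, -0.2, 0.2]
gripper_width: 75.0
[643.55728812 123.06965927 305.38921748]
340 [636.6 114.5  48. ] [651.8 129.5  53.6] [643.68529253 122.0367986   51.51728221]
1744 [623.2 101.2  33. ] [665.2 142.7  37.9] [640.70601199 122.07201627  35.70618494]
```

View pics/w14.png

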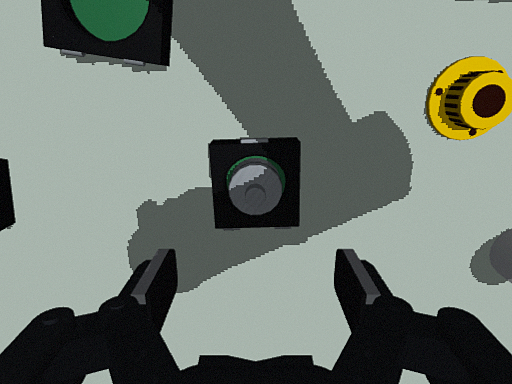

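The medium weight is seated: knob top 51.5, centre (644,122). Back for the large one.

```bash
python3 -m jog '[[[20,-50,0,0],[42,-100,0,0],[65,-156,0,0],[88,-212,0,0],[110,-264,0,0]]]' 85; python3 -m jog '[[[20,-48,0,0],[40,-96,0,0],[60,-143,0,0],[60,-143,0,0],[60,-143,0,0]]]'; python3 - <<'E'
from h import *
from bench import arm
c=snap("wrist","w15"); print(arm.read_state()["position"])
P=unproj(c);q=P.reshape(-1,3);o=np.hypot(q[:,0]-473,q[:,1]+285)<35
for lo,hi in((96,105),(81,88)):
  m=o&(q[:,2]>lo)&(q[:,2]<hi);print(m.sum(),np.round(q[m].min(0),1),np.round(q[m].max(0),1),np.median(q[m],0))
E
```

```text
clock: 17.73
position: [530.7, -142.0, 303.7]
ee_rot: [0.003, 1.0, -0.001, 0.001]
contact_force: [1.0, -0.2, 0.1]
gripper_width: 84.9
clock: 18.35
position: [469.6, -284.7, 302.7]
ee_rot: [0.003, 1.0, -0.0, 0.0]
contact_force: [0.6, -0.2, -0.4]
gripper_width: 85.1
[ 470.01009048 -284.19691765  302.93643533]
527 [ 466.2 -292.4   96. ] [ 482.2 -276.8  101.4] [ 473.21422165 -284.61349278   99.64734808]
4361 [ 447.3 -311.2   81. ] [ 501.1 -258.    85.8] [ 469.90737843 -284.48911692   83.70688421]
```

View pics/w15.png

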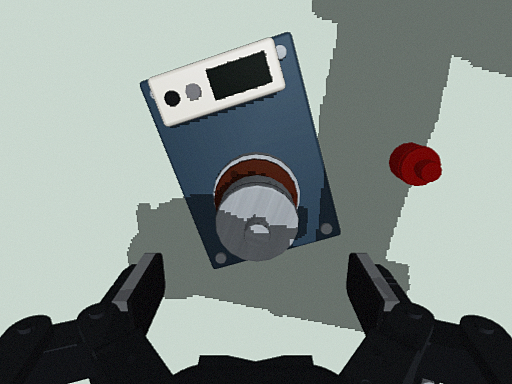

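The large weight is at (474,-284.6), body top 84, with the jaws astride it in the picture (258,220). Descend and grip.

```bash
python3 -m jog '[[[-4,-0.5,20,0],[-4,-0.5,40,0],[-4,-0.5,52,0],[-4,-0.5,57,0],[-4,-0.5,57,0]]]' 85; python3 -m jog '[[[0,0,0,0],[0,0,0,0],[0,0,0,0],[0,0,0,0],[0,0,0,0]]]' 30; python3 -m jog '[[[0,0,0,0],[0,0,0,0],[0,0,-1,0],[0,0,-2,0],[0,0,-4,0]]]';  python3 - <<'E'
from h import *
from bench import arm
c=snap("wrist","w16"); print(arm.read_state()["position"])
P=unproj(c);q=P.reshape(-1,3);o=np.hypot(q[:,0]-473,q[:,1]+285)<14
for lo,hi in((95,115),):
  m=o&(q[:,2]>lo)&(q[:,2]<hi);print(m.sum(),np.round(q[m].min(0),1),np.round(q[m].max(0),1),np.median(q[m],0))
E
```

```text
clock: 19.02
position: [474.4, -284.5, 245.9]
ee_rot: [0.002, 1.0, -0.001, 0.001]
contact_force: [-0.8, -0.2, 0.7]
gripper_width: 84.8
clock: 19.65
position: [474.7, -284.4, 247.2]
ee_rot: [0.002, 1.0, -0.001, 0.002]
contact_force: [-0.9, 2.9, 6.4]
gripper_width: 51.1
clock: 20.27
position: [474.3, -284.4, 250.6]
ee_rot: [0.002, 1.0, -0.001, 0.001]
contact_force: [0.8, 0.4, -4.4]
gripper_width: 51.3
[ 474.53042494 -284.48462085  251.1196442 ]
1195 [ 465.5 -292.7   95. ] [ 481.5 -277.5  104.8] [ 471.33667367 -285.06137128  102.73078737]
```

View pics/w16.png

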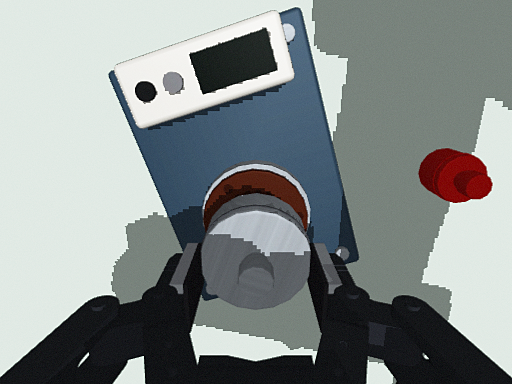

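The large weight is held: 4.4 N load, knob top up to 103. Lift, then carry to the large case at about (503,18).

```bash
python3 -m jog '[[[0,0,-5,0],[0,0,-12,0],[0,0,-24,0],[0,0,-38,0],[0,0,-52,0]]]'; python3 -m jog '[[[-4,40,-20,0],[-8,85,-20,0],[-12,135,-20,0],[-16,185,-20,0],[-20,230,-20,0]]]'; python3 -m jog '[[[-5,20,0,0],[-7,35,0,0],[-7,35,0,0],[-7,35,0,0],[-7,35,0,0]]]'; python3 - <<'E'
from h import *
from bench import arm
c=snap("wrist","w17"); print(arm.read_state()["position"])
print(-c["R"].T@c["t"])
print(green(c,503,18,62))
E
```

```text
clock: 20.95
position: [474.4, -284.4, 304.5]
ee_rot: [0.002, 1.0, -0.001, 0.002]
contact_force: [0.2, -0.6, -3.9]
gripper_width: 51.0
clock: 21.58
position: [495.2, -52.8, 325.3]
ee_rot: [0.002, 1.0, -0.001, 0.003]
contact_force: [0.5, 0.0, -4.5]
gripper_width: 50.9
clock: 22.2
position: [502.2, -18.6, 325.2]
ee_rot: [0.002, 1.0, -0.001, 0.002]
contact_force: [-0.6, 0.3, -4.3]
gripper_width: 50.7
[502.18063459 -18.53288549 325.22053838]
[423.31867258 -19.07759621 293.8852758 ]
{'floor_med': array([502.8,  20. ,  10.1]), 'floor_ell_on10': array([502.9,  19.4,  10. ]), 'rim_rect': ((503.3042907714844, 18.837554931640625), (83.45980834960938, 88.78575897216797), 81.17941284179688), 'rim_z': np.float64(25.64291408257762)}
```

View pics/w17.png

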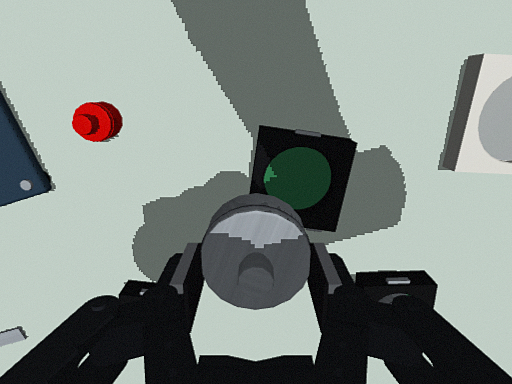

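Case visible at (298,178). I'll check its centre another way, by fitting a circle to the inner edge of the rim plane in several views.

```bash
python3 - <<'E'
from h import *
from scipy.optimize import least_squares
def mouth(c,x,y,r,half):
    # pixel mask of recess: pixels whose ray hits rim plane near centre but depth is well beyond the rim plane
    P=unproj(c); h,w=P.shape[:2]; o=-c["R"].T@c["t"]
    t=(26-o[2])/(P[...,2]-o[2]); Q=o+(P-o)*t[...,None]
    hole=((P[...,2]<20.5)&(np.hypot(Q[...,0]-x,Q[...,1]-y)<half-4)).astype(np.uint8)
    cs,_=cv2.findContours(hole,cv2.RETR_EXTERNAL,cv2.CHAIN_APPROX_NONE);k=max(cs,key=cv2.contourArea)[:,0]
    B=Q[k[:,1],k[:,0],:2]
    f=lambda p:np.hypot(B[:,0]-p[0],B[:,1]-p[1])-r
    s=least_squares(f,[x,y],loss="soft_l1",f_scale=1.0); return np.round(s.x,1),round(np.median(abs(s.fun)),2),len(B)
for f,n,x,y,r,hf in(("w17","large",503,18,31.5,41.5),("w11","large",503,18,31.5,41.5),("w5","large",503,18,31.5,41.5),("top0","large",503,18,31.5,41.5),("w11","med",644,122,26,36),("top0","med",644,122,26,36),("w5","small",651,-130,20.5,30.5),("top0","small",651,-130,20.5,30.5)):
    print(f,n,mouth(load(f"pics/{f}.npz"),x,y,r,hf))
E
```

```text
w17 large (array([502.1,  18.3]), np.float64(1.47), 193)
w11 large (array([504. ,  19.4]), np.float64(1.13), 219)
w5 large (array([504. ,  15.9]), np.float64(1.56), 195)
top0 large (array([502.4,  19.8]), np.float64(1.64), 65)
w11 med (array([643. , 121.6]), np.float64(1.47), 141)
top0 med (array([642.3, 123.3]), np.float64(1.56), 49)
w5 small (array([ 650.5, -130.2]), np.float64(1.21), 99)
top0 small (array([ 650.1, -128.2]), np.float64(1.66), 39)<stdin>:6: RuntimeWarning: divide by zero encountered in divide
<stdin>:6: RuntimeWarning: invalid value encountered in multiply
```

The views agree at about (503,18.4).

```bash
python3 -m jog '[[[-1,20,20,0],[-1.5,37,50,0],[-1.5,37,80,0],[-1.5,37,95,0],[-1.5,37,95,0]]]'; python3 - <<'E'
from h import *
from bench import arm
c=snap("wrist","w18"); print(arm.read_state()["position"],arm.read_state()["contact_force"])
cv2.imwrite("pics/w18c.png",cv2.resize(c["p"][130:340,130:390],(780,600)))
E
```

```text
clock: 22.88
position: [504.1, 17.8, 229.1]
ee_rot: [0.003, 1.0, -0.001, 0.001]
contact_force: [-0.1, -0.5, -4.1]
gripper_width: 50.8
[504.55907941  18.0055826  230.07502101] [ 0.41452816  0.50285276 -3.06951669]
```

View pics/w18c.png

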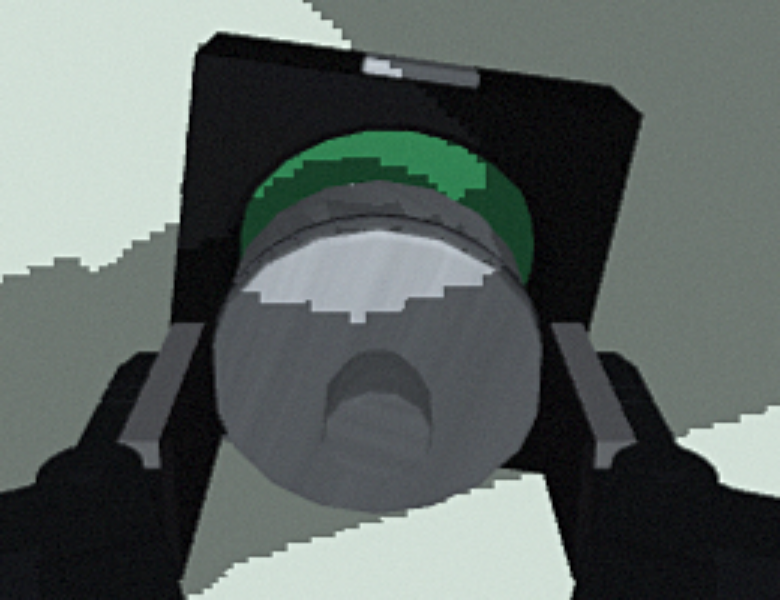

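Felt centre 388 vs weight 378 means +1 mm in y. Lower.

```bash
python3 -m jog '[[[0.5,1,2,0],[0.5,1,9,0],[0.5,1,16,0],[0.5,1,22,0],[0.5,1,25,0]]]'; python3 - <<'E'
from h import *
from bench import arm
c=snap("wrist","w19"); print(arm.read_state()["position"],arm.read_state()["contact_force"])
cv2.imwrite("pics/w19c.png",cv2.resize(c["p"][130:340,130:390],(780,600)))
E
```

```text
clock: 23.55
position: [504.1, 18.9, 204.5]
ee_rot: [0.003, 1.0, -0.001, 0.002]
contact_force: [0.2, -1.1, -3.6]
gripper_width: 51.1
[504.02499674  18.8978019  204.29314159] [ 0.20341535 -0.28193126 -3.93560872]
```

View pics/w19c.png

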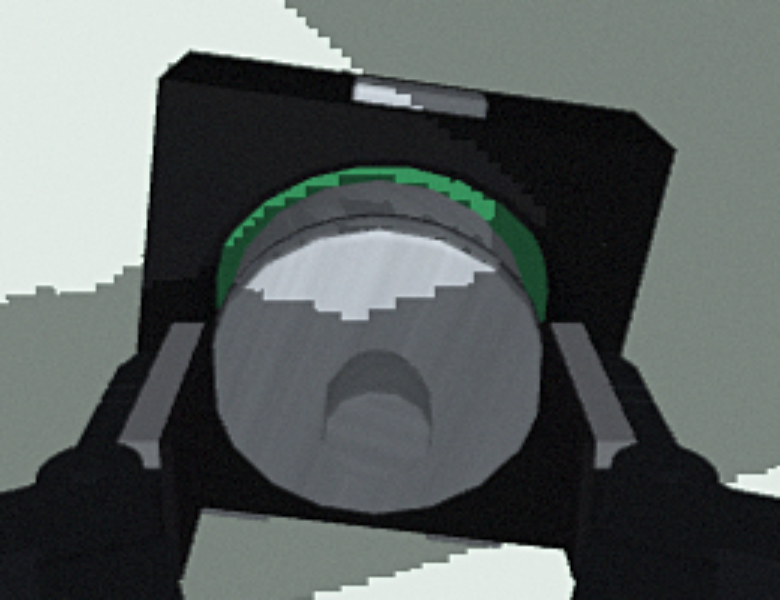

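Entering the recess, well centred (felt edges at 217 and 548, weight at 378). Continue down gently.

```bash
python3 -m jog '[[[0.5,0.5,1,0],[0.5,0.5,2,0],[0.5,0.5,3,0],[0.5,0.5,3.5,0],[0.5,0.5,3.5,0]]]';  python3 -m jog '[[[0,0,0.5,0],[0,0,1,0],[0,0,1.5,0],[0,0,2,0],[0,0,2,0]]]'
```

```text
clock: 24.22
position: [503.5, 19.4, 200.8]
ee_rot: [0.003, 1.0, -0.001, 0.002]
contact_force: [-0.2, 0.2, -3.0]
gripper_width: 51.0
clock: 24.85
position: [503.6, 19.4, 199.3]
ee_rot: [0.002, 1.0, -0.001, 0.002]
contact_force: [-1.5, -0.0, 1.0]
gripper_width: 50.7
```

```bash
python3 -m jog '[[[0,0,0.3,0],[0,0,0.6,0],[0,0,0.6,0],[0,0,0.6,0],[0,0,0.6,0]]]';  python3 -m jog '[[[0,0,-0.5,0],[0,0,-0.5,0],[0,0,-0.5,0],[0,0,-0.5,0],[0,0,-0.5,0]]]' 72;  python3 -m jog '[[[0,0,-20,0],[0,0,-50,0],[0,0,-80,0],[0,0,-100,0],[0,0,-100,0]]]' 80; python3 - <<'E'
from h import *
from bench import arm
c=snap("wrist","w20"); print(arm.read_state()["position"])
P=unproj(c);q=P.reshape(-1,3);o=np.hypot(q[:,0]-503,q[:,1]-18)<34
for lo,hi in((48,58),(33,40)):
  m=o&(q[:,2]>lo)&(q[:,2]<hi);print(m.sum(),np.round(q[m].min(0),1),np.round(q[m].max(0),1),np.median(q[m],0))
E
```

```text
clock: 25.48
position: [503.5, 19.4, 199.2]
ee_rot: [0.002, 1.0, -0.001, 0.002]
contact_force: [-2.9, 1.1, 5.0]
gripper_width: 50.9
clock: 26.1
position: [503.6, 19.4, 199.7]
ee_rot: [0.002, 1.0, -0.001, 0.002]
contact_force: [0.4, 0.0, 0.3]
gripper_width: 71.9
clock: 26.72
position: [503.6, 19.8, 301.1]
ee_rot: [0.002, 1.0, -0.001, 0.004]
contact_force: [0.1, -1.0, -0.3]
gripper_width: 80.3
[503.06697797  19.6814289  299.85463994]
354 [495.4  11.3  48.1] [511.1  25.9  53.4] [502.57752443  18.55934909  51.59362633]
3133 [476.4  -8.1  33. ] [529.4  45.   38. ] [499.8113891   18.59029033  35.70148862]
```

View pics/w20.png

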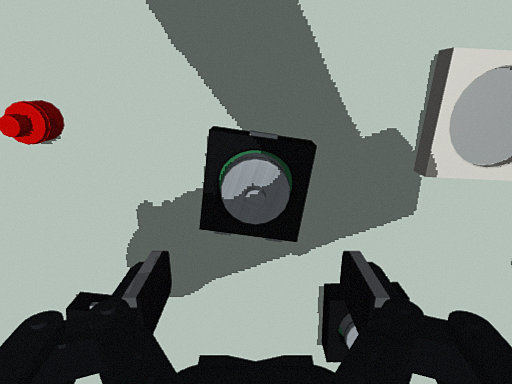

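Large seated: knob top 51.6, centre (503,18.5). Back to the stand for the sample.

```bash
python3 -m jog '[[[5,-55,0,0],[10,-110,0,0],[15,-165,0,0],[20,-215,0,0],[23,-250,0,0]]]' 80; python3 -m jog '[[[4,-35,0,0],[5,-53,0,0],[5,-53,0,0],[5,-53,0,0],[5,-53,0,0]]]'; python3 - <<'E'
from h import *
from bench import arm
c=snap("wrist","w21"); print(arm.read_state()["position"])
P=unproj(c);q=P.reshape(-1,3);o=np.hypot(q[:,0]-473,q[:,1]+285)<40
for lo,hi in((54,62),(33,40),(26,32)):
  m=o&(q[:,2]>lo)&(q[:,2]<hi);print(m.sum(),np.round(q[m].min(0),1),np.round(q[m].max(0),1),np.median(q[m],0))
E
```

```text
clock: 27.4
position: [477.9, -232.1, 298.6]
ee_rot: [0.003, 1.0, -0.001, 0.001]
contact_force: [0.3, -0.3, -0.2]
gripper_width: 80.2
clock: 28.02
position: [472.8, -284.1, 298.6]
ee_rot: [0.003, 1.0, -0.001, 0.001]
contact_force: [0.1, -0.9, -0.6]
gripper_width: 80.0
[ 472.82060396 -284.1937059   298.70688249]
2582 [ 453.8 -306.    54.1] [ 495.1 -264.    59.9] [ 473.16638763 -285.34010312   57.82440912]
2466 [ 441.8 -317.8   33.1] [ 507.2 -252.7   40. ] [ 460.97829177 -285.22422364   35.74454634]
553 [ 439.  -319.3   26.1] [ 495.8 -250.4   31.9] [ 447.5407623  -279.91461172   29.66556084]
```

View pics/w21.png

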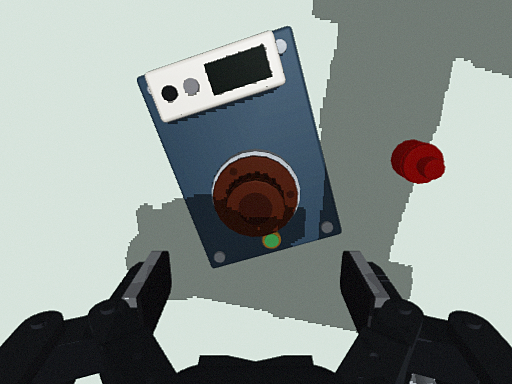

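The sample sits on the anvil at (474.5,-285), top 57.8, flange top 36. The barrel is at (256,200) in the picture. Descend so the tips end about 5 mm above the flange.

```bash
python3 -m jog '[[[-1.7,-0.8,25,0],[-1.7,-0.8,50,0],[-1.7,-0.8,70,0],[-1.7,-0.8,82,0],[-1.7,-0.8,84,0]]]' 80; python3 -m jog '[[[0,0,0,0],[0,0,0,0],[0,0,0,0],[0,0,0,0],[0,0,0,0]]]' 20; python3 -m jog '[[[0,0,0,0],[0,0,0,0],[0,0,-1,0],[0,0,-2,0],[0,0,-4,0]]]';  python3 - <<'E'
from h import *
from bench import arm
c=snap("wrist","w22"); print(arm.read_state()["position"])
P=unproj(c);q=P.reshape(-1,3);o=np.hypot(q[:,0]-474,q[:,1]+285)<18
for lo,hi in((52,80),):
  m=o&(q[:,2]>lo)&(q[:,2]<hi);print(m.sum(),np.round(q[m].min(0),1),np.round(q[m].max(0),1),np.median(q[m],0))
E
```

```text
clock: 28.7
position: [474.7, -284.8, 214.3]
ee_rot: [0.002, 1.0, -0.001, 0.0]
contact_force: [0.1, -0.9, 0.3]
gripper_width: 80.2
clock: 29.32
position: [475.1, -284.9, 215.5]
ee_rot: [0.002, 1.0, -0.001, 0.001]
contact_force: [-0.5, 0.6, 5.6]
gripper_width: 39.6
clock: 29.95
position: [475.0, -284.9, 219.3]
ee_rot: [0.002, 1.0, -0.001, 0.001]
contact_force: [0.4, -0.3, 0.2]
gripper_width: 39.8
[ 475.14937787 -284.89262089  219.66289671]
4346 [ 456.  -302.9   59.7] [ 492.  -267.    63.7] [ 473.14586025 -285.06655313   61.69358665]
```

View pics/w22.png

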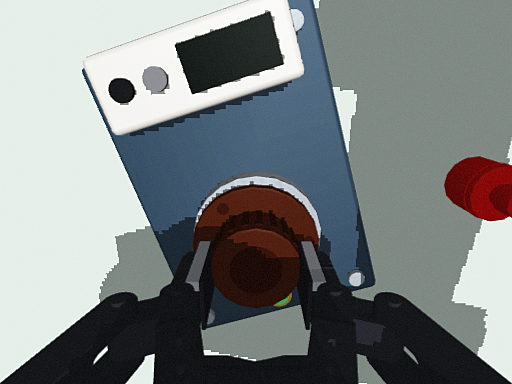

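Sample held (top 61.7, up 4). Lift and carry toward the tray.

```bash
python3 -m jog '[[[0,0,-6,0],[0,0,-18,0],[0,0,-38,0],[0,0,-60,0],[0,0,-80,0]]]'; python3 -m jog '[[[2,40,-20,0],[5,85,-20,0],[8,135,-20,0],[11,190,-20,0],[14,240,-20,0]]]'; python3 -m jog '[[[4,50,0,0],[7,100,0,0],[10,150,0,0],[13,180,0,0],[13,180,0,0]]]'; python3 - <<'E'
from h import *
from bench import arm
c=snap("wrist","w23"); print(arm.read_state()["position"],-c["R"].T@c["t"])
E
```

```text
clock: 30.62
position: [475.0, -284.8, 301.5]
ee_rot: [0.002, 1.0, -0.001, 0.002]
contact_force: [0.6, 0.1, -1.3]
gripper_width: 39.9
clock: 31.25
position: [461.5, -43.0, 322.0]
ee_rot: [0.002, 1.0, -0.001, 0.003]
contact_force: [0.7, 0.6, -0.3]
gripper_width: 39.7
clock: 31.88
position: [449.1, 138.7, 322.5]
ee_rot: [0.0, 1.0, -0.001, 0.004]
contact_force: [0.2, -1.0, -1.5]
gripper_width: 39.9
[448.99412886 137.62480069 322.20966531] [370.36071715 137.87553217 290.92584423]
```

View pics/w23.png

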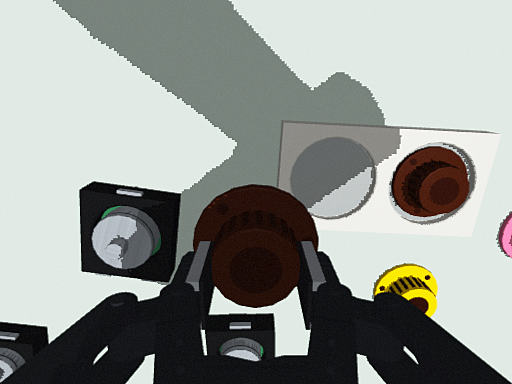

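The wrist view shows the empty pocket at (333,178), the twin at (432,183), the yellow decoy at (407,285), and the held sample upright. I'll measure the pocket from wrist and top views.

```bash
python3 - <<'E' 2>/dev/null
from h import *
from scipy.optimize import least_squares
for f,x,y in(("w23",448,207),("top0",448,207),("scene0",448,207)):
    c=load(f"pics/{f}.npz"); P=unproj(c); o=-c["R"].T@c["t"]
    t=(20-o[2])/(P[...,2]-o[2]); Q=o+(P-o)*t[...,None]
    Pb=cv2.GaussianBlur(P[...,2].astype(np.float32),(3,3),0)
    hole=((Pb<16)&(np.hypot(Q[...,0]-x,Q[...,1]-y)<41)).astype(np.uint8)
    cs,_=cv2.findContours(hole,cv2.RETR_EXTERNAL,cv2.CHAIN_APPROX_NONE);k=max(cs,key=cv2.contourArea)[:,0]
    B=Q[k[:,1],k[:,0],:2]
    s=least_squares(lambda p:np.hypot(B[:,0]-p[0],B[:,1]-p[1])-p[2],[x,y,38],loss="soft_l1")
    near=np.hypot(P[...,0]-x,P[...,1]-y)<25
    g=P[near&(P[...,2]<18)&(P[...,2]>5)]; fl=np.median(g[:,2])
    tz=P[(abs(P[...,2]-20)<4)&(np.hypot(P[...,0]-x,P[...,1]-y)<60)&(np.hypot(P[...,0]-x,P[...,1]-y)>40)][:,2]
    e=cv2.fitEllipse(k); print(f,np.round(s.x,1),np.median(abs(s.fun)),len(B),"floor z",fl,"top z",np.median(tz), "px",e[0])
    # twin barrel top
    m=(P[...,2]>37)&(P[...,2]<45)&(np.hypot(P[...,0]-455,P[...,1]-292)<30); q=P[m]; print("  twin",q.min(0).round(1),q.max(0).round(1),len(q))
E
```

```text
w23 [448.7 205.8  36.4] 0.3081694713585392 240 floor z 12.076649141110902 top z 19.76074013580472 px (332.82470703125, 176.96115112304688)
  twin [432.4 272.4  37. ] [473.8 314.2  41.9] 1919
top0 [448.4 207.2  35.7] 0.8844220313396498 94 floor z 12.508924931728593 top z 20.120039037080417 px (198.45652770996094, 242.9819793701172)
  twin [433.4 275.1  37. ] [472.5 314.6  44.8] 192
scene0 [451.6 207.4  32.9] 1.1194967505060163 63 floor z 13.78800049062081 top z 21.129019985177887 px (329.7419738769531, 209.62109375)
  twin [434.3 273.1  37. ] [476.5 313.6  43.9] 143
```

Pocket mouth at (448.7,206), floor z 12, top 20; the twin at (453,293) is 88 mm away, consistent. Move over and lower.

```bash
python3 -m jog '[[[0,35,20,0],[-0.5,68,50,0],[-0.5,68,80,0],[-0.5,68,97,0],[-0.5,68,97,0]]]'; python3 - <<'E'
from h import *
from bench import arm
c=snap("wrist","w24"); print(arm.read_state()["position"],arm.read_state()["contact_force"])
E
```

```text
clock: 32.55
position: [450.2, 204.2, 224.3]
ee_rot: [0.002, 1.0, -0.002, 0.002]
contact_force: [-0.3, -0.1, -1.2]
gripper_width: 39.9
[450.59836894 204.61918477 225.27792614] [ 0.02875056  0.98658639 -0.68917358]
```

View pics/w24.png

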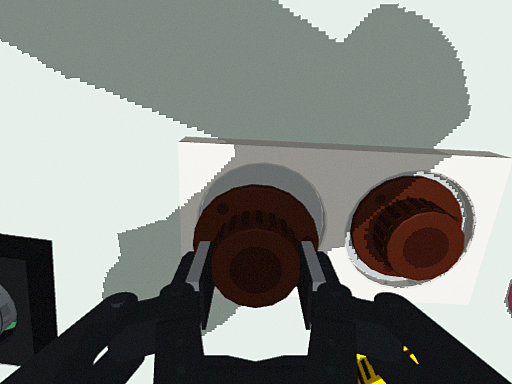

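Sample at col 256 versus pocket at 262 means +1.5 mm in y. Lower to about 3 mm above the floor.

```bash
python3 -m jog '[[[0.8,1.7,2,0],[0.8,1.7,8,0],[0.8,1.7,15,0],[0.8,1.7,20,0],[0.8,1.7,22,0]]]'; python3 - <<'E'
from h import *
from bench import arm
c=snap("wrist","w25"); print(arm.read_state()["position"],arm.read_state()["contact_force"])
E
```

```text
clock: 33.22
position: [449.8, 206.2, 202.8]
ee_rot: [0.002, 1.0, -0.001, 0.003]
contact_force: [0.9, 0.4, -0.9]
gripper_width: 39.9
[449.84746743 206.24134704 202.68546959] [-0.05590548 -0.22526827 -0.72657007]
```

View pics/w25.png

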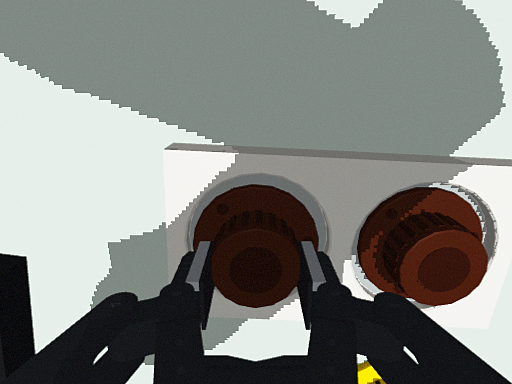

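Centred in the pocket with an even margin (188–194 on the left, 319–327 on the right). Touch down.

```bash
python3 -m jog '[[[0.3,0.3,1,0],[0.3,0.3,2,0],[0.3,0.3,3,0],[0.3,0.3,4,0],[0.3,0.3,4,0]]]';  python3 -m jog '[[[0,0,0.4,0],[0,0,0.8,0],[0,0,1.2,0],[0,0,1.6,0],[0,0,1.6,0]]]'
```

```text
clock: 33.9
position: [449.5, 206.5, 198.6]
ee_rot: [0.002, 1.0, -0.002, 0.003]
contact_force: [-0.0, 0.6, 0.4]
gripper_width: 39.7
clock: 34.52
position: [449.6, 206.5, 197.4]
ee_rot: [0.001, 1.0, -0.001, 0.003]
contact_force: [-0.2, -0.1, 5.2]
gripper_width: 39.9
```

Contact at 197.4, predicted 197.8. Release and rise.

```bash
python3 -m jog '[[[0,0,-0.5,0],[0,0,-0.5,0],[0,0,-0.5,0],[0,0,-0.5,0],[0,0,-0.5,0]]]' 56;  python3 -m jog '[[[0,0,-15,0],[0,0,-40,0],[0,0,-80,0],[0,0,-120,0],[0,0,-150,0]]]' 56; python3 -m jog '[[[0,-30,-40,0],[0,-60,-50,0],[0,-60,-50,0],[0,-60,-50,0],[0,-60,-50,0]]]'; python3 - <<'E'
from h import *
from bench import arm
print(arm.read_state()["position"],arm.read_state()["contact_force"])
c=snap("wrist","w26"); T=snap("top","t26")
def rep(c,x,y,r,lo,hi):
  P=unproj(c);q=P.reshape(-1,3);m=(np.hypot(q[:,0]-x,q[:,1]-y)<r)&(q[:,2]>lo)&(q[:,2]<hi); s=q[m]
  return len(s),np.round((s.min(0)+s.max(0))/2,1),round(float(np.median(s[:,2])),1)
for n,C in(("wrist",c),("top",T),("top0",load("pics/top0.npz"))):
  for o,a in dict(sample=(449,206,30,36,46),twin=(453,293,30,36,46),small=(651,-130,15,46,58),med=(644,122,15,46,58),large=(503,18,15,46,58)).items():
    try: print(n,o,rep(C,*a))
    except Exception as e: print(n,o,"none")
E
```

```text
clock: 35.15
position: [449.6, 206.5, 197.9]
ee_rot: [0.001, 1.0, -0.001, 0.003]
contact_force: [-0.7, -0.4, -0.0]
gripper_width: 56.1
clock: 35.78
position: [448.7, 206.9, 349.8]
ee_rot: [0.001, 1.0, -0.001, 0.004]
contact_force: [-0.2, 0.2, -0.5]
gripper_width: 56.0
clock: 36.4
position: [448.2, 147.6, 399.1]
ee_rot: [0.001, 1.0, -0.001, 0.003]
contact_force: [0.1, 0.5, 0.3]
gripper_width: 56.0
[448.16587249 147.57320504 399.05802598] [0.07009787 0.5430278  0.25860833]
wrist sample (1205, array([449.5, 205.4,  39. ]), 39.8)
wrist twin (1213, array([452.9, 293.2,  39.1]), 39.9)
wrist small (151, array([ 650.7, -130.1,   49.5]), 51.0)
wrist med (139, array([643.4, 122.1,  49.5]), 51.1)
wrist large (185, array([503.2,  19.3,  49.5]), 51.4)
top sample none
top twin none
top small (29, array([ 650.3, -128.4,   51.9]), 51.7)
top med (29, array([643.2, 122.4,  51.9]), 51.6)
top large (31, array([502.4,  19. ,  51.6]), 50.5)
top0 sample none
top0 twin (202, array([451.8, 294.3,  40.4]), 40.2)
top0 small none
top0 med none
top0 large none
```

View pics/w26.png

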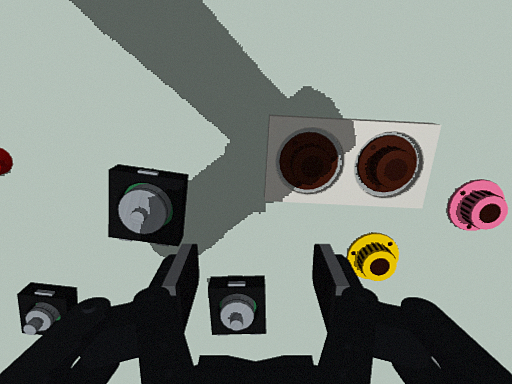

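View pics/t26.png

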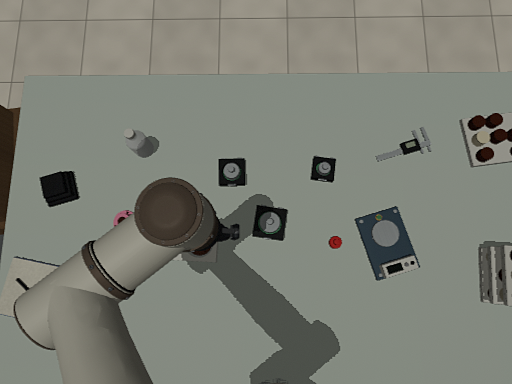

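The wrist view shows all three weights in their cases (148,205), (238,305), (40,315), and the sample (310,160) beside the twin (388,163). The top view shows the bare anvil at (387,233). The arm is clear, so I'll hand in.

```bash
python3 -c "
from bench import arm
print(arm.job_done())"
```

```text
the job is handed in; nothing more can be done
None
```

I took the stack apart, put each steel weight in its own case and set the brown sample in the empty tray pocket. I handed the job in at about 36 s of the 125 s allowed; the bench gives no verdict.

| Part | Recess axis (mm) | Final centre, wrist view (mm) | Top measured (mm) | Top expected (mm) |
|---|---|---|---|---|
| Small weight | (651, -130) | (650.7, -130.1) | 51.0 | 52 |
| Medium weight | (643.5, 122) | (643.4, 122.1) | 51.1 | 52 |
| Large weight | (503, 18.4) | (503.2, 19.3) | 51.4 | 52 |
| Sample | (448.7, 206) | (449.5, 205.4) | 39.8 | 40 |

The twin measured (452.9, 293.2) at the end. That is within about 2 mm of its starting position in the top view, and within the margin between views.

- **Disagreements:** The views differed by 1–3.5 mm on the case and pocket centres, and the scene camera's pocket fit was 3 mm off in x. I used the wrist and top values.
- **Not checked:** At the end the arm hid the tray from the top camera, so the sample and twin were checked only in the wrist view. I judged uprightness from the pictures and top heights and did not measure any tilt angle.
- **Failures:** No check failed, and the highest force I read was about 9 N.

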